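Ready the contact grill and hold its lid open

TASK

Get the contact grill ready for the next sandwich: first slide the drip tray that lies on the counter fully home into the slot under the grill's right-hand side (as the robot sees it), until the tray's front plate is flush against the grill. Only then lift the grill's lid by its handle bar to 50 degrees open and keep holding it there: finish with the gripper still holding the lid by the bar, because it drops shut when let go. Leave everything else on the counter where it stands.

Things in the scene. Friction and masses are not known exactly. Their poses are not given: they have to be found in the camera images.
- grill: contact grill, fixed to the counter: black body 240 mm deep (its x) by 260 mm wide (its y), steel lid on top, 112 mm tall closed. Origin: centre of its underside on the counter; x points to the back (hinge side), y to its left, z up. The handle bar is at the front (-x), the tray slot in the -y side.
- tray_slot (a point): middle of the slot's mouth at counter level, in the plane of the grill's -y side (grill frame x -15 mm, y -130 mm). The tunnel runs straight along the grill's +y, with the counter as its floor; mouth 146 mm wide narrowing within 15 mm to 130 mm, 30 mm high. Axes as the grill's.
- drip_tray: loose open aluminium tray, 0.22 kg: pan 120 mm (x) by 160 (y) by 18 high; at its -y end a front plate 164 mm wide, 4 thick, 26 high, with a black stub handle pointing to -y. Origin: centre of the pan's underside; plate's inner face at y -80 mm. Slides on the counter. Home: y parallel to the grill's y, plate touching the grill's side, origin 80 mm inside the slot mouth along the grill's +y, same x.
- tray_grip (a point): point on the stub handle to pinch across the tray's x: 134 mm from the tray origin to -y, 26 mm above the counter. Handle 12 mm thick, 72 mm long (tray y -83 to -155), from 8 to 34 mm above the counter. With the tray home this point is 54 mm out from the grill's side, so a gripper pointing down clears the grill.
- grill_lid (a joint): lid angle in rad: 0 closed, growing as it opens; 50 degrees is 0.873. Turns freely about its back edge, about 0.85 kg with the handle (may vary by a third); it falls shut from anywhere below about 80 degrees. Stop at 1.75.
- lid_hinge (a point): middle of the hinge axis, at grill frame x +120 mm, y 0, 70 mm above the counter; the axis runs along the grill's y.
- lid_handle: round black bar, 18 mm thick, 156 mm long along the grill's y, between two flat steel arms (84 mm either side of its middle). Origin: middle of its axis. Closed: 290 mm in front of the hinge axis, 22 mm above it (92 mm over the counter), 41 mm free between bar and lid. The bar turns freely about its own axis, up to 1.6 rad either way, so a grip on it need not tilt with the lid.
- spice_a: spice jar of clear glass with a paper label and black cap, 44 mm across, 75 mm tall, standing; origin under its centre. Bystander, leave alone.
- spice_b: spice jar of amber glass with a black cap, 44 mm across, 75 mm tall, standing; origin under its centre. Bystander, leave alone.
- mug: white mug, 72 mm across, 70 mm tall; origin under its centre. Bystander, leave alone.
- bowl: blue ceramic bowl, 120 mm across, 50 mm tall; origin under its centre. Bystander, leave alone.
- spatula: spatula lying on the counter, 270 mm long; origin under its middle. Bystander, leave alone.
- oil_bottle: green oil bottle, 60 mm across, 200 mm tall; origin under its centre. Bystander, leave alone.

How it is judged:
By the outcome, as a careful person would: the job done as asked, in the order asked, and still so for the second after the job is handed in, while the arm keeps its last pose, push and grip.
It also fails if it takes over 64 s, if anything falls off the work surface, if the arm or the gripper's body presses on something with over 40 N, if the wrist force passes 120 N, or if a joint passes its speed limit or range.

ROBOT

A 6-joint arm with a two-finger parallel gripper is mounted at the origin on the work surface. World frame = base frame: x ahead of the robot, y to its left, z up, the work surface at z = 0. Lengths are in mm, angles in rad, forces in N, time in s.
With the tool pointing down it reaches from about 350 to 975 mm from the base axis. Payload 7.1 kg.
Tool frame: the origin (TCP) lies midway between the tips of the shut fingers; the grasp point (between the pads) lies ctrl.tcp_to_grasp behind it (ctrl.tcp_to_grasp is the distance from the TCP to the grasp point, in mm); z points along the fingers, y is the direction in which the jaws open and shut (so a half turn about z gives the same grasp; the last joint's range is limited). The gripper opens to 88 mm and grips with 3 to 60 N. Pads are 20 mm wide; open, the fingers measure 115 mm over their backs; the gripper's body (75 mm by 178 mm) begins 61 mm behind the grasp point.
Start: joints at [-1.13, 0.423, 1.63, -0, 1.089, -0.019], TCP at [277.37, -560.063, 222.675] pointing down, gripper open.
Joint ranges: [-3, 3], [-0.9, 2.11], [0.09, 2.58], [-1.31, 4.45], [0.11, 2.69], [-2.54, 2.54]. Speed limits (rad/s): [2.39, 2.39, 3.01, 3.14, 3.14, 3.14].

INTERFACE

Orientations are given as a rotation vector (axis times angle).
In Python, from workcell import ctrl gives the robot as it stands.
- The arm moves only by the tool play_rows, never from a script. Its argument "increments" is text: rows parted by semicolons, each of 5 numbers parted by spaces: the opening, from 0 (shut) to 1 (fully open), then the shift along the world's x, y, z in m, then the turn about the world's z in degrees. A call has 1 to 20 rows; each row shifts and turns the commanded pose from where the row before left it; what a row does not reach is not made up. A row lasts 1/10 s, in which the tool goes at most 50 mm and 8.59 degrees, less where a joint would pass 70% of its speed; a pose out of reach is approached as far as the arm can. A call is refused whole if a number of a shift passes 0.05 or a number of a turn 8.59, either way. A call with a gripper value outside its range is refused whole. The fingers move at their own pace and stop on an object; the grip force is fixed at half the most. Time passes only in rows, so rows that do not move let the fingers close. It gives the time, the measured TCP pose, the force and the opening at its end, in the units of the state.
- ctrl.get_obs(): the state, without advancing time (a new reading comes with each control period).
- ctrl.get_image(name): name is "scene" or "side" or "wrist"; returns a dict with "img" (400x640x3 uint8, red, green, blue), "range_z" (400x640 float32, mm along the optical axis (not along the pixel's ray), 0 where there is no reading), "vertical_fov" (degrees; the focal length in pixels is half the picture's height over the tangent of half this angle, whatever the lens; pixels are square), "cx", "cy" (the principal point, pixels), "origin" and "attitude" of the camera in the world. Camera axes: x right, y down, z forward; pixel columns grow to the right and rows downward; lengths in mm; the calibration is good to about 2 mm. A picture is of the moment at which its call begins.
- ctrl.close_job(): hands the job in, once; it reports no verdict.
The state is a dict: "t": time; "qpos": joint angles; "qvel": joint speeds; "joint_torque": joint torques, N m; "ee_pos": TCP position; "orientation": TCP orientation; "ft_force": force on the tool from outside, world axes, zero at the start; "moment": the same for the moment, N m; "width": finger opening in mm.
Only numpy, scipy, OpenCV 4.12 (cv2) and the standard library are available. Lean on these libraries where they do the work, as an engineer would, in place of code of your own. Each camera call takes 0.05 s, during which the arm holds its last target. There are 200 camera calls.

## Working session

There is one attempt and no reset: what is moved stays moved. The work goes in short steps, Python scripts to look and compute and a tool call to move; the robot and the scene stay as the last step left them, time stands still between calls to the robot, and variables do not carry over. Pictures are saved under pics/ and viewed, on a budget of 10 in all, crops included, one or two more only if the job needs it, and the job is handed in when it is done.

Besides the shell and the picture viewer there is one more tool, called after "Emit:" by a JSON object that holds its "op" and its "data". play_rows: Moves the arm, as the interface text tells. Its arguments: {"type":"object","properties":{"increments":{"type":"string"}},"required":["increments"]}

```bash
ls; mkdir -p pics; cat > h.py <<'E'
from workcell import ctrl
import numpy as np, cv2
from scipy.spatial.transform import Rotation as R
def cap(n):
    d=ctrl.get_image(n); np.savez('%s.npz'%n,**{k:np.array(v) for k,v in d.items()}); return d
def rot(d):
    a=np.array(d['attitude'],float)
    return a if a.shape==(3,3) else (R.from_rotvec(a).as_matrix() if a.size==3 else None)
def pts(d):
    z=d['range_z'].astype(float);h,w=z.shape
    f=h/2/np.tan(np.radians(float(d['vertical_fov']))/2)
    u,v=np.meshgrid(np.arange(w),np.arange(h))
    p=np.stack([(u-d['cx'])/f*z,(v-d['cy'])/f*z,z],-1)
    P=p@rot(d).T+np.array(d['origin'],float); P[z==0]=np.nan
    return P
E
python3 - <<'E'
from h import *
print(ctrl.get_obs(), ctrl.tcp_to_grasp)
ims=[]
for n in ['scene','side']:
    d=cap(n); cv2.imwrite(f'pics/{n}0.png',d['img'][:,:,::-1]); print(n,d['origin'],d['attitude'],d['vertical_fov'],d['cx'],d['cy'])
E
```

```text
pics
{'t': 0.0, 'qpos': array([-1.12999166e+00,  4.23830337e-01,  1.63068766e+00, -4.93138694e-05,
        1.08862703e+00, -1.89952065e-02]), 'qvel': array([-2.48305460e-03,  1.88528397e-04,  6.16414303e-04, -2.75085266e-04,
        8.76959807e-05,  1.31117187e-03]), 'joint_torque': array([ 1.86398705e-03, -5.44626260e+01, -2.73668307e+01,  6.44523581e-02,
        2.27531459e-02, -8.47896695e-05]), 'ee_pos': array([ 277.12760917, -559.56972133,  221.90918898]), 'orientation': array([-3.05745746e+00, -7.15597593e-01,  5.77285760e-04]), 'ft_force': array([-0.27211508,  0.57100721, -0.0170007 ]), 'moment': array([ 0.01426471, -0.01178804, -0.02700381]), 'width': 87.7949372914065} 18.700000000000003
scene [1042.38724965  468.90772224  820.50491167] [-1.16064239 -2.42412853  0.93649803] 56.11583142343956 314.92388549488055 203.32577638106386
side [  -2.21385893 1131.71898607 1091.64380631] [-0.62037409  2.61906357 -1.23878319] 43.47890721207454 322.03223568544604 196.29758573192774
```

View pics/scene0.png

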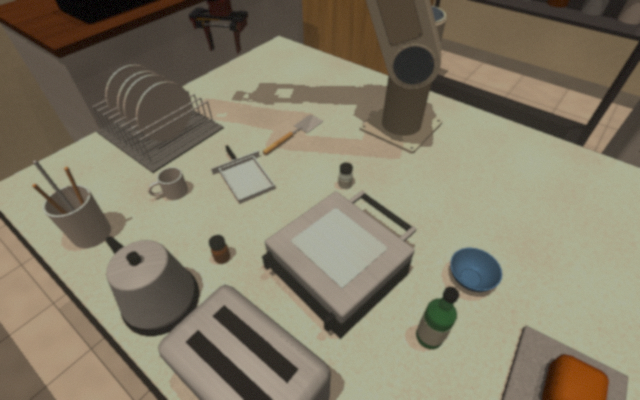

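View pics/side0.png

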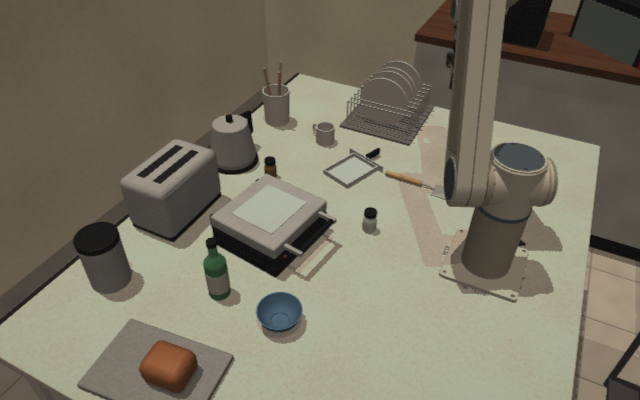

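The scene view shows the grill (centre about 340,255) with its bar at the upper right (385,212), and the tray (245,175) with its black handle at (230,152). Jars are at (345,175) and (220,250), the spatula at (290,135). Next I measure these from the range data.

```bash
python3 - <<'E'
from h import *
X0,Y0=200,-700
maps=[]
for n in ['scene','side']:
    d=dict(np.load(n+'.npz')); P=pts(d); img=d['img']
    print(n)
    tb=P[(np.abs(P[...,2])<15)]; print(' table z med',np.median(tb[:,2]))
    for (name,c) in [('lid',{'scene':(340,240),'side':(270,208)}),('tray',{'scene':(245,177),'side':(350,170)}),('sa',{'scene':(346,168),'side':(371,213)}),('sb',{'scene':(218,241),'side':(270,161)}),('trayhandle',{'scene':(231,153),'side':(374,153)}),('mug',{'scene':(173,175),'side':(325,128)}),('bar',{'scene':(385,212),'side':(312,240)}),('bottle',{'scene':(451,295),'side':(211,243)}),('spat',{'scene':(310,123),'side':(430,187)})]:
        u,v=c[n]; print(' ',name,P[v,u].round(),img[v,u])
    # height view top-down, 2mm/px
    H=np.zeros((450,450,3),np.uint8)
    ok=~np.isnan(P[...,0])
    q=P[ok];col=img[ok]
    o=np.argsort(q[:,2]);q=q[o];col=col[o]
    i=((q[:,0]-X0)/2).astype(int);j=((q[:,1]-Y0)/2).astype(int)
    m=(i>=0)&(i<450)&(j>=0)&(j<450)&(q[:,2]<300)
    H[449-i[m],449-j[m]]=col[m]
    maps.append(H)
cv2.imwrite('pics/top.png',np.hstack([cv2.resize(m,(400,400)) for m in maps])[:,:,::-1])
E
```

```text
scene
 table z med -0.9380998743366149
  lid [608. 177. 109.] [170 174 159]
  tray [ 531. -246.    2.] [171 175 164]
  sa [368.  22.  75.] [50 45 41]
  sb [775. -71.  73.] [44 44 39]
  trayhandle [ 501. -335.   32.] [53 51 44]
  mug [ 683. -392.   37.] [100  89  74]
  bar [459. 209.  96.] [51 48 44]
  bottle [636. 445. 199.] [39 39 31]
  spat [ 188. -265.    1.] [151 139 127]
side
 table z med 0.2894589131971088
  lid [621. 179. 109.] [174 178 163]
  tray [ 538. -237.    5.] [174 180 164]
  sa [356.  28.  78.] [28 27 25]
  sb [772. -70.  73.] [30 27 28]
  trayhandle [ 489. -344.   30.] [13 12 14]
  mug [ 722. -405.   37.] [96 89 78]
  bar [451. 238. 104.] [23 22 22]
  bottle [628. 447. 198.] [29 27 28]
  spat [ 247. -265.   12.] [106 102  91]
```

View pics/top.png

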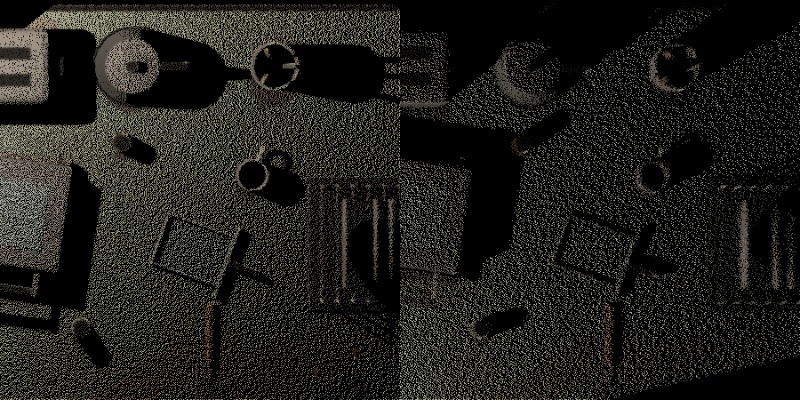

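The top-down map has +x up and +y left. It shows the tray centred near (205,255) with its handle pointing lower right, the grill at the left edge, and free counter between tray and grill. Now I fit the poses.

```bash
python3 - <<'E'
from h import *
def rect(q):
    (c,s,a)=cv2.minAreaRect(q[:,:2].astype(np.float32)); return np.round(c,1),np.round(s,1),round(a,2)
for n in ['scene','side']:
    d=dict(np.load(n+'.npz')); P=pts(d).reshape(-1,3); I=d['img'].reshape(-1,3).astype(int)
    ok=~np.isnan(P[:,0]);P=P[ok];I=I[ok]; x,y,z=P.T
    print(n)
    # lid top
    m=(z>102)&(z<120)&(x>470)&(x<800)&(y>0)&(y<360); q=P[m]
    print(' lid',m.sum(),rect(q),np.percentile(q,[1,50,99],axis=0).round(1).tolist())
    # front lid: bar dark points
    m=(z>75)&(z<106)&(x>330)&(x<560)&(y>60)&(y<360)&(I.sum(1)<200); q=P[m]; 
    if m.sum()>20: print(' bar',m.sum(),rect(q),np.median(q,0).round(1))
    m=(z>50)&(z<115)&(x>330)&(x<500)&(y>60)&(y<360);q=P[m]; print(' front',m.sum(),rect(q), np.percentile(q,[1,99],axis=0).round(1).tolist())
    # tray
    m=(z>11)&(z<33)&(x>380)&(x<640)&(y>-420)&(y<-130)&(I.sum(1)>170); q=P[m]
    print(' tray bright',m.sum(),rect(q),np.median(q[:,2]))
    m2=(z>12)&(z<45)&(x>380)&(x<640)&(y>-430)&(y<-300)&(I.sum(1)<=150); q2=P[m2]
    if m2.sum()>10:
        l=cv2.fitLine(q2[:,:2].astype(np.float32),cv2.DIST_HUBER,0,.01,.01).ravel(); print(' handle',m2.sum(),rect(q2),l,np.degrees(np.arctan2(l[1],l[0])))
    m=(z>20)&(z<30)&(x>380)&(x<640)&(y>-420)&(y<-130)&(I.sum(1)>170); q=P[m]; print(' plate',m.sum(),rect(q))
    for nm,c in [('sa',(360,25)),('sb',(775,-71))]:
        q=P[(z>60)&(z<85)&(np.hypot(x-c[0],y-c[1])<45)]; print(nm,len(q),(q.min(0)+q.max(0))/2,np.ptp(q,0))
    q=P[(z>4)&(z<25)&(x>150)&(x<440)&(y>-320)&(y<-180)]; print('spat',len(q),rect(q))
E
```

```text
scene
 lid 9798 (array([622.8, 181.8]), array([260.8, 240.8]), 81.9) [[503.5, 52.1, 104.9], [638.1, 197.4, 111.5], [750.5, 316.0, 115.0]]
 bar 273 (array([477.1, 241.1]), array([219.1,  60.3]), 60.53) [459.6 217.4  98.2]
 front 640 (array([466.2, 182.8]), array([ 67.1, 226. ]), 0.07) [[438.3, 76.8, 86.4], [499.3, 294.5, 111.7]]
 tray bright 539 (array([ 529.1, -258.5]), array([242.5, 195.5]), 45.47) 16.881161955896232
 handle 20 (array([ 502.3, -338.4]), array([50.7,  6.3]), 73.05) [ 3.4659815e-01  9.3801373e-01  5.0299567e+02 -3.3681924e+02] 69.72061
 plate 123 (array([ 489.3, -320.9]), array([206.9, 110.5]), 3.43)
sa 141 [362.81427246  16.89041499  68.79971835] [42.46946699 39.46042009 17.06111587]
sb 213 [778.81330521 -75.35041481  68.92984387] [39.18479074 39.75387135 16.31711021]
spat 240 (array([ 294.7, -259.9]), array([287.6,  71.8]), 2.41)
side
 lid 4847 (array([601.3, 185.1]), array([267.9, 277.8]), 83.08) [[493.1, 54.8, 103.9], [610.5, 199.9, 112.6], [742.1, 320.4, 118.0]]
 bar 619 (array([478.9, 215.6]), array([253.7,  91.7]), 73.32) [488.1 217.7  96.3]
 front 791 (array([465. , 184.3]), array([228.6,  70.5]), 89.38) [[432.8, 76.9, 52.4], [499.8, 295.5, 113.4]]
 tray bright 432 (array([ 526.5, -256.7]), array([238.8, 198.3]), 44.74) 17.34669114380381
 handle 68 (array([ 491.9, -341.6]), array([68.3, 17.1]), 66.08) [ 3.4187755e-01  9.3974453e-01  4.9101779e+02 -3.4195459e+02] 70.00869
 plate 115 (array([ 530.7, -259.7]), array([237.1, 188.3]), 44.46)
sa 129 [360.13796511  16.19119057  70.2375797 ] [41.21344244 48.33048525 18.71511141]
sb 93 [774.03011997 -74.55107419  69.71712794] [44.60309365 45.70737913 19.13783715]
spat 410 (array([ 299.5, -250.5]), array([279.9, 139. ]), 0.09)
```

```bash
python3 - <<'E'
from h import *
o=ctrl.get_obs(); M=R.from_rotvec(o['orientation']).as_matrix(); print(M.round(3)); print('jaw yaw',np.degrees(np.arctan2(M[1,1],M[0,1])))
d=cap('wrist'); A=rot(d); print(M.T@(np.array(d['origin'])-o['ee_pos']),(M.T@A).round(3),d['vertical_fov'])
# tray estimate from plate edges: use combined clouds, iterate tray frame from handle line
Q=[]
for n in ['scene','side']:
    d=dict(np.load(n+'.npz')); P=pts(d).reshape(-1,3); I=d['img'].reshape(-1,3).astype(int)
    ok=~np.isnan(P[:,0]);P=P[ok];x,y,z=P.T
    q=P[(z>10)&(z<40)&(x>400)&(x<640)&(y>-420)&(y<-140)&~((x<445)&(np.abs(y+258)<22))]; Q.append(q)
for q in Q+[np.vstack(Q)]:
    best=None
    for a in np.radians(np.arange(-30,-8,.5)):  # projection extents of rim
        ex=np.array([np.cos(a),np.sin(a)]);ey=np.array([-ex[1],ex[0]])
        u=q[:,:2]@ex; v=q[:,:2]@ey
        s=np.ptp(np.percentile(u,[2,98]))
        if best is None or s<best[0]: best=(s,np.degrees(a),np.percentile(u,[1,99]).round(1),np.percentile(v,[1,99]).round(1),ex,ey)
    s,a,pu,pv,ex,ey=best
    print(len(q),best[:4],'origin guess', ex*pu.mean()+ey*(pv[1]-80))
E
```

```text
[[ 0.896  0.444 -0.001]
 [ 0.444 -0.896  0.001]
 [-0.    -0.001 -1.   ]]
jaw yaw -63.65422292218775
[ 6.69959734e+01 -2.27293432e-02 -1.62640126e+02] [[-0.001 -0.97  -0.243]
 [ 1.    -0.    -0.001]
 [ 0.001 -0.243  0.97 ]] 58.26566732235555
556 (np.float64(149.23868140770492), np.float64(-25.0), array([513.4, 672.1]), array([-132.3,   99. ])) origin guess [ 545.24368774 -233.28712669]
496 (np.float64(142.99361945070842), np.float64(-17.5), array([498.5, 650.7]), array([-212. ,   21.1])) origin guess [ 530.29418831 -228.95948079]
1052 (np.float64(147.21770757311316), np.float64(-15.5), array([493.2, 651.3]), array([-230.3,    1.1])) origin guess [ 530.35241898 -228.95760347]
```

Emit:
{"op": "play_rows", "data": {"increments": "1 0.031 0.033 0.010 6.3; 1 0.031 0.033 0.010 6.3; 1 0.031 0.033 0.010 6.3; 1 0.031 0.033 0.010 6.3; 1 0.031 0.033 0.010 6.3; 1 0.031 0.033 0.010 6.3; 1 0.031 0.033 0.010 6.2; 1 0 0 0 0; 1 0 0 0 0"}}

```text
t: 1.05
ee_pos: [494.7, -328.4, 292.5]
orientation: [-2.567, -1.811, 0.001]
ft_force: [-0.2, -0.1, -0.1]
width: 87.5
```

```bash
python3 - <<'E'
from h import *
o=ctrl.get_obs();print(o['t'],o['ee_pos'],o['orientation'],o['ft_force'])
d=cap('wrist'); cv2.imwrite('pics/w1.png',d['img'][:,:,::-1])
E
```

```text
1.05 [ 494.69991667 -328.37131998  292.52170594] [-2.56683729e+00 -1.81122237e+00  6.31459763e-04] [-0.23511901 -0.1486772  -0.06527575]
```

View pics/w1.png

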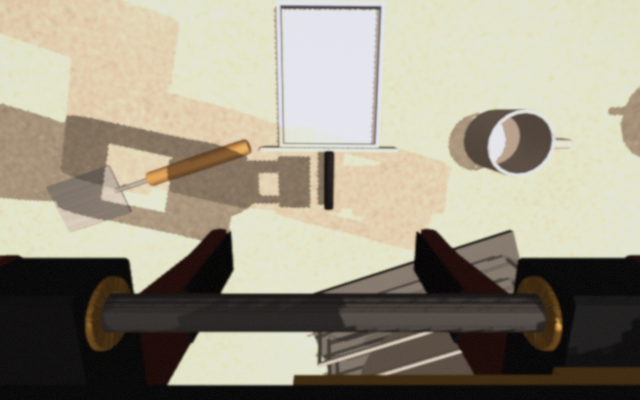

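The wrist view shows the tray handle as a dark bar from (328,152) to (328,208). The plate runs from (258,149) to (396,149), and the pan rim spans columns 277-382. The spatula handle ends at (250,147), just beyond the plate's left end, so the tray has to move away from it first.

```bash
cat >> h.py <<'E'
def ray(d,uv,z):
    f=200/np.tan(np.radians(float(d['vertical_fov']))/2); uv=np.atleast_2d(uv).astype(float)
    r=np.c_[(uv[:,0]-d['cx'])/f,(uv[:,1]-d['cy'])/f,np.ones(len(uv))]@rot(d).T; o=np.array(d['origin'],float)
    return o+r*((z-o[2])/r[:,2])[:,None]
E
python3 - <<'E'
from h import *
d=dict(np.load('wrist.npz')); img=d['img'].astype(int); P=pts(d)
m=np.zeros((400,640),np.uint8); m[140:225,310:345]=(img.sum(2)<110)[140:225,310:345]
cs,_=cv2.findContours(m,cv2.RETR_EXTERNAL,cv2.CHAIN_APPROX_NONE); c=max(cs,key=cv2.contourArea).reshape(-1,2)
print('handle px',c.min(0),c.max(0))
w=ray(d,c,34)[:,:2]; r=cv2.minAreaRect(w.astype(np.float32)); print('handle rect',r)
ys,xs=np.nonzero(m); l=cv2.fitLine(ray(d,np.c_[xs,ys],34)[:,:2].astype(np.float32),cv2.DIST_L2,0,.01,.01).ravel(); print('handle dir',np.degrees(np.arctan2(l[1],l[0])),l)
# inspect brightness profile columns/rows for plate & pan edges
g=img.sum(2)
for r in (40,80,120): print(r,'cols',[(x,int(g[r,x])) for x in list(range(270,292,1))+list(range(372,392))])
print('plate row 149', [(x,int(g[149,x])) for x in list(range(252,266))+list(range(388,402))])
print('col 365', [(y,int(g[y,365])) for y in range(140,156)])
print('tray z', [P[v,u].round(1).tolist() for v,u in [(148,290),(148,370),(80,280),(80,380),(80,330),(180,328),(146,250)]])
E
```

```text
handle px [325 153] [331 208]
handle rect ((494.9296875, -345.38800048828125), (66.84535217285156, 7.282006740570068), 70.685302734375)
handle dir 71.88681 [ 3.1089520e-01  9.5044422e-01  4.9408984e+02 -3.4633896e+02]
40 cols [(270, 658), (271, 659), (272, 656), (273, 652), (274, 629), (275, 575), (276, 551), (277, 611), (278, 671), (279, 673), (280, 612), (281, 534), (282, 569), (283, 652), (284, 688), (285, 694), (286, 692), (287, 692), (288, 692), (289, 693), (290, 693), (291, 694), (372, 691), (373, 682), (374, 646), (375, 568), (376, 505), (377, 444), (378, 395), (379, 454), (380, 593), (381, 671), (382, 688), (383, 682), (384, 670), (385, 667), (386, 668), (387, 664), (388, 666), (389, 662), (390, 660), (391, 660)]
80 cols [(270, 657), (271, 659), (272, 659), (273, 658), (274, 651), (275, 613), (276, 552), (277, 553), (278, 632), (279, 677), (280, 665), (281, 600), (282, 541), (283, 611), (284, 675), (285, 693), (286, 695), (287, 693), (288, 695), (289, 695), (290, 694), (291, 694), (372, 673), (373, 619), (374, 546), (375, 479), (376, 416), (377, 419), (378, 548), (379, 658), 
[... 676 characters left out ...]
2, 575), (253, 611), (254, 615), (255, 613), (256, 610), (257, 573), (258, 514), (259, 510), (260, 575), (261, 637), (262, 655), (263, 664), (264, 663), (265, 662), (388, 612), (389, 610), (390, 612), (391, 611), (392, 610), (393, 611), (394, 614), (395, 622), (396, 629), (397, 636), (398, 637), (399, 632), (400, 633), (401, 635)]
col 365 [(140, 698), (141, 690), (142, 656), (143, 570), (144, 564), (145, 636), (146, 656), (147, 615), (148, 587), (149, 643), (150, 670), (151, 660), (152, 634), (153, 615), (154, 609), (155, 609)]
tray z [[465.4, -293.9, 27.5], [554.9, -325.9, 26.3], [481.4, -217.5, 18.9], [590.5, -256.3, 18.1], [536.5, -236.0, 4.5], [495.4, -344.3, 33.8], [417.2, -276.3, 7.8]]
```

```bash
python3 - <<'E'
from h import *
d=dict(np.load('wrist.npz'))
a=ray(d,[[277.3,40],[278.3,80],[279.3,120]],18)[:,:2]; b=ray(d,[[382.3,40],[380.2,80],[377.7,120]],18)[:,:2]
print(a,b,np.linalg.norm(b-a,axis=1)); mid=(a+b)/2
for s in (a,b,mid): v=s[0]-s[2]; print(np.degrees(np.arctan2(v[1],v[0])))
p=ray(d,[[258.5,149.5],[396.5,149.5]],26)[:,:2]; print('plate',p,np.linalg.norm(p[1]-p[0]),p.mean(0),np.degrees(np.arctan2(*(p[1]-p[0])[::-1])))
h=ray(d,[[328,153],[328.3,208.5]],34)[:,:2]; print('handle ends',h,np.linalg.norm(h[1]-h[0]))
for yaw in (-18.5,-19.5,-20):
    c,s=np.cos(np.radians(yaw)),np.sin(np.radians(yaw)); ey=np.array([-s,c]); ex=np.array([c,s])
    o=p.mean(0)+ey*82; print(yaw,'origin',o,'rim mid u',(mid-o)@ex,'handle u,v',(h-o)@ex,(h-o)@ey,'grip',o-134*ey)
E
```

```text
[[ 494.10824189 -176.27420012]
 [ 479.50092136 -216.72285906]
 [ 464.11982561 -259.31415394]] [[ 605.85500865 -216.11344445]
 [ 590.74910486 -256.37712433]
 [ 574.39479016 -298.61397335]] [118.63602012 118.10427209 117.06854236]
70.14370752507362
69.12647341489593
69.63507181638609
plate [[ 429.26897744 -283.0994449 ]
 [ 584.1202649  -338.27720711]] 164.38828020722036 [ 506.69462117 -310.688326  ] -19.612378254700474
handle ends [[ 506.09904254 -313.89955739]
 [ 483.99728151 -377.64999127]] 67.47299949674748
-18.5 origin [ 532.71360299 -232.92578628] rim mid u [4.72045079 3.43677451 1.84723682] handle u,v [ 0.45413738 -0.27717592] [ -85.23426655 -152.70330273] grip [ 490.19477903 -360.00115607]
-19.5 origin [ 534.06678362 -233.39172373] rim mid u [2.58507541 2.05178253 1.25233336] handle u,v [0.51051394 0.95680907] [ -85.22584817 -152.69737166] grip [ 489.33666449 -359.70568354]
-20 origin [ 534.74027292 -233.6335311 ] rim mid u [1.51705176 1.35902579 0.95472725] handle u,v [0.53864498 1.57371576] [ -85.22127032 -152.68633009] grip [ 488.90957371 -359.55234228]
```

Emit:
{"op": "play_rows", "data": {"increments": "0.6 -0.005 -0.031 0 -0.2; 0.6 0 0 -0.05 0; 0.6 0 0 -0.05 0; 0.6 0 0 -0.05 0; 0.6 0 0 -0.05 0; 0.6 0 0 -0.05 0; 0.6 0 0 -0.02 0; 0.6 0 0 -0.014 0; 0.6 0 0 0 0; 0 0 0 0 0; 0 0 0 0 0; 0 0 0 0 0; 0 0 0 0 0; 0 0 0 0 0"}}

```text
t: 2.5
ee_pos: [489.8, -360.2, 9.4]
orientation: [2.57, 1.805, 0.001]
ft_force: [0.1, 0.7, 0.5]
width: 16.4
```

```bash
python3 - <<'E'
from h import *
o=ctrl.get_obs();M=R.from_rotvec(o['orientation']).as_matrix();print(o['t'],o['ee_pos'],np.degrees(np.arctan2(M[1,1],M[0,1])),o['ft_force'],o['width'])
d=cap('scene')
# refine grill from scene/side colour image: mask of lid steel vs dark sides -> rays at lid top edge
for n in ['scene','side']:
    d=dict(np.load(n+'.npz')); P=pts(d); z=P[...,2]
    g=P[(z>106)&(z<118)&(P[...,0]>490)&(P[...,0]<760)&(P[...,1]>30)&(P[...,1]<340)]
    for a in (-9,-8.5,-8,-7.5,-7):
        c,s=np.cos(np.radians(a)),np.sin(np.radians(a)); u=g[:,0]*c+g[:,1]*s; v=-g[:,0]*s+g[:,1]*c
        pu=np.percentile(u,[.5,99.5]);pv=np.percentile(v,[.5,99.5]); print(n,a,np.ptp(pu).round(1),np.ptp(pv).round(1), (pu.mean()*c-pv.mean()*s).round(1),(pu.mean()*s+pv.mean()*c).round(1))
    # below-lid body sides
E
```

```text
2.5 [ 489.75591646 -360.22230911    9.40116741] -19.846751319606415 [0.11829923 0.66759103 0.45892872] 16.380058232551168
scene -9 235.6 255.1 623.7 183.0
scene -8.5 235.2 254.9 623.7 182.8
scene -8 235.1 255.2 623.9 182.6
scene -7.5 235.4 255.0 623.9 182.7
scene -7 236.1 255.4 624.1 182.8
side -9 236.1 256.5 618.5 184.4
side -8.5 235.9 256.4 618.6 184.4
side -8 236.0 256.6 618.8 184.3
side -7.5 236.4 256.5 619.1 184.5
side -7 237.3 256.8 619.4 184.6
```

Emit:
{"op": "play_rows", "data": {"increments": "0 0 0 0 0; 0 0 0 0 0; 0 0 0 0 0; 0 0.01 0 0 0; 0 0.02 0.002 0 0; 0 0.02 0.008 0 0; 0 0.012 0.02 0 1; 0 0 0.02 0 2; 0 0 0.02 0 2; 0 0 0.02 0 2; 0 0 0.02 0 2; 0 0 0.02 0 2; 0 0 0.02 0 0.7; 0 0 0.015 0 0; 0 0 0 0 0; 0 0 0 0 0"}}

```text
t: 4.15
ee_pos: [550.6, -192.9, 8.8]
orientation: [-2.37, -2.059, -0.0]
ft_force: [-0.1, 3.8, 6.4]
width: 11.8
```

```bash
python3 - <<'E'
from h import *
o=ctrl.get_obs();M=R.from_rotvec(o['orientation']).as_matrix();print(o['t'],o['ee_pos'],np.degrees(np.arctan2(M[1,1],M[0,1])),o['ft_force'],o['width'])
d=cap('wrist'); cv2.imwrite('pics/w2.png',d['img'][:,:,::-1]); cap('scene');cap('side')
E
```

```text
4.15 [ 550.55762334 -192.92610058    8.84924664] -8.036447633839362 [-0.0695626   3.82822011  6.43889998] 11.758221947958777
```

View pics/w2.png

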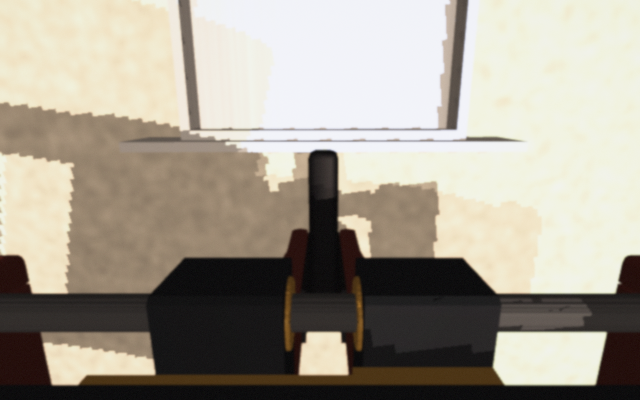

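The wrist view shows the handle at (322,190) pinched and the tray square ahead, with the plate on row 145. Next I check it against the grill within the same cameras.

```bash
python3 - <<'E'
from h import *
a=-8.05;c,s=np.cos(np.radians(a)),np.sin(np.radians(a))
for n in ['scene','side']:
    d=dict(np.load(n+'.npz')); P=pts(d).reshape(-1,3);P=P[~np.isnan(P[:,0])]
    U=P[:,0]*c+P[:,1]*s; V=-P[:,0]*s+P[:,1]*c; z=P[:,2]
    g=(z>106)&(z<118)&(P[:,0]>490)&(P[:,0]<760)&(P[:,1]>30)&(P[:,1]<340)
    u0,v0=[np.percentile(q[g],[.5,99.5]).mean() for q in (U,V)]
    u=U-u0;v=V-v0
    print(n,'grill C',u0*c-v0*s,u0*s+v0*c)
    # edges lines: lid right edge and front edge slopes
    for lo in (-100,-50,0,50,80):
        k=g&(np.abs(u-lo)<8); print('  lid -y edge at u',lo,np.percentile(v[k],[1,99]).round(1))
    for lo in (-100,-50,0,50,100):
        k=g&(np.abs(v-lo)<8); print('  lid -x edge at v',lo,np.percentile(u[k],[1,99]).round(1))
    for lo in (-300,-280,-260,-240,-220,-200):
        k=(z>12)&(z<24)&(np.abs(v-lo)<10)&(np.abs(u+15)<110)
        uu=u[k]; L=uu[uu<-30];Rr=uu[uu>0]; print('  tray v',lo,np.median(L).round(1) if len(L) else None,np.median(Rr).round(1) if len(Rr) else None)
    k=(z>12)&(z<24)&(np.abs(u+15)<50)&(v>-320)&(v<-140); print('  tray front v',np.percentile(v[k],[50,95,99]))
E
```

```text
scene grill C 623.754201797987 182.9248691203902
  lid -y edge at u -100 [-124.5  125.6]
  lid -y edge at u -50 [-125.   126.6]
  lid -y edge at u 0 [-125.3  126.2]
  lid -y edge at u 50 [-126.6  125.9]
  lid -y edge at u 80 [-126.   125.9]
  lid -x edge at v -100 [-114.8  117.2]
  lid -x edge at v -50 [-114.7  116.2]
  lid -x edge at v 0 [-116.4  116.4]
  lid -x edge at v 50 [-115.8  115.9]
  lid -x edge at v 100 [-115.1  117.2]
  tray v -300 -76.5 40.4
  tray v -280 -75.9 40.0
  tray v -260 -75.6 39.8
  tray v -240 -75.3 40.2
  tray v -220 -75.9 39.7
  tray v -200 -75.7 40.4Traceback (most recent call last):
  File "<stdin>", line 18, in <module>
    return _quantile_unchecked(
        a, q, axis, out, overwrite_input, method, keepdims, weights)
    return _ureduce(a,
                    func=_quantile_ureduce_func,
    ...<5 lines>...
                    overwrite_input=overwrite_input,
                    method=method)
    r = func(a, **kwargs)
    result = _quantile(arr,
                       quantiles=q,
    ...<2 lines>...
                       out=out,
                       weights=wgt)
    slices_having_nans = np.isnan(arr[-1, ...])
                                  ~~~^^^^^^^^^
IndexError: index -1 is out of bounds for axis 0 with size 0
```

```bash
python3 - <<'E'
from h import *
a=-8.05;c,s=np.cos(np.radians(a)),np.sin(np.radians(a))
d=dict(np.load('side.npz')); P=pts(d).reshape(-1,3);P=P[~np.isnan(P[:,0])]
U=P[:,0]*c+P[:,1]*s; V=-P[:,0]*s+P[:,1]*c; z=P[:,2]
g=(z>106)&(z<118)&(P[:,0]>490)&(P[:,0]<760)&(P[:,1]>30)&(P[:,1]<340)
for lo in (-100,-50,0,50,100):
    k=g&(np.abs(V-270*0-np.median(V[g])-lo)<8); print(np.percentile(U[k],[1,99]).round(1))
u0,v0=[np.percentile(q[g],[.5,99.5]).mean() for q in (U,V)]; u=U-u0;v=V-v0
for lo in (-300,-280,-260,-240,-220,-200,-180,-165):
    k=(z>10)&(z<26)&(np.abs(v-lo)<10)&(np.abs(u+15)<110); uu=u[k]; print(lo,len(uu),np.histogram(uu,np.arange(-105,80,10))[0], np.median(uu[(uu<-50)]) if (uu<-50).any() else None,np.median(uu[(uu>20)&(uu<60)]) if (uu>20).any() else None)
E
```

```text
[472.5 701.9]
[469.9 702. ]
[470.1 703.3]
[469.7 700.8]
[470.1 703.6]
-300 18 [0 0 5 3 0 0 0 0 0 0 0 0 0 0 9 1 0 0] -75.45050720808001 40.53053975446733
-280 25 [ 0  0  3  6  0  0  0  0  0  0  1  1  0  1 13  0  0  0] -74.75616827467184 40.04160331137939
-260 23 [0 0 5 7 1 0 0 0 0 0 0 0 0 1 9 0 0 0] -74.90142804135348 39.61839657303875
-240 22 [0 0 7 4 0 0 1 0 0 0 0 0 0 0 9 1 0 0] -75.62577576818796 40.9413124513315
-220 17 [0 0 8 5 0 0 0 0 0 0 0 0 0 0 4 0 0 0] -75.48952598174566 37.57638485223356
-200 8 [0 0 3 5 0 0 0 0 0 0 0 0 0 0 0 0 0 0] -74.63364917287242 None
-180 1 [0 0 1 0 0 0 0 0 0 0 0 0 0 0 0 0 0 0] -78.20167907140518 None
-165 0 [0 0 0 0 0 0 0 0 0 0 0 0 0 0 0 0 0 0] None None
```

Both cameras put the tray centre at grill x of about -17.6 mm, where -15 is wanted, and the yaw agrees. I shift it +2.5 mm and insert most of the way.

Emit:
{"op": "play_rows", "data": {"increments": "0 0.0025 0 0 0; 0 0.0028 0.0198 0 0; 0 0.0028 0.0198 0 0; 0 0.0028 0.0198 0 0; 0 0.0028 0.0198 0 0; 0 0.0028 0.0198 0 0; 0 0.0028 0.0198 0 0; 0 0.0028 0.0198 0 0; 0 0.0028 0.0198 0 0; 0 0.0021 0.0149 0 0; 0 0.0014 0.0099 0 0; 0 0 0 0 0; 0 0 0 0 0"}}

```text
t: 5.6
ee_pos: [579.0, -10.8, 8.8]
orientation: [-2.372, -2.059, -0.0]
ft_force: [-0.3, 3.2, 6.0]
width: 11.9
```

Emit:
{"op": "play_rows", "data": {"increments": "0 0.0006 0.004 0 0; 0 0.0006 0.004 0 0; 0 0.0003 0.002 0 0; 0 0.0003 0.002 0 0; 0 0 0 0 0"}}

```text
t: 6.1
ee_pos: [581.0, -0.5, 8.9]
orientation: [2.373, 2.058, -0.001]
ft_force: [0.1, -2.2, 6.2]
width: 11.7
```

Emit:
{"op": "play_rows", "data": {"increments": "0 0.0002 0.0015 0 0; 0 0.0002 0.0015 0 0; 0 0 0 0 0"}}

```text
t: 6.4
ee_pos: [581.1, 1.2, 9.0]
orientation: [2.372, 2.058, -0.003]
ft_force: [-1.3, -10.3, 8.4]
width: 12.0
```

Emit:
{"op": "play_rows", "data": {"increments": "0 0.0002 0.0015 0 0; 0 0.0002 0.0015 0 0; 0 0 0 0 0"}}

```text
t: 6.7
ee_pos: [581.2, 1.9, 9.1]
orientation: [2.371, 2.058, -0.006]
ft_force: [-3.6, -24.7, 10.8]
width: 11.8
```

```bash
python3 - <<'E'
from h import *
d=cap('wrist'); P=pts(d); cv2.imwrite('pics/w3.png',d['img'][:,:,::-1])
for u in (180,250,400,480): print(u,[(v,P[v,u].round(0).tolist()) for v in range(110,160,6)])
E
```

```text
180 [(110, [569.0, 71.0, 112.0]), (116, [569.0, 71.0, 113.0]), (122, [568.0, 70.0, 112.0]), (128, [568.0, 69.0, 112.0]), (134, [568.0, 68.0, 113.0]), (140, [568.0, 67.0, 113.0]), (146, [568.0, 66.0, 114.0]), (152, [567.0, 65.0, 111.0]), (158, [567.0, 64.0, 113.0])]
250 [(110, [580.0, 70.0, 112.0]), (116, [579.0, 69.0, 112.0]), (122, [580.0, 68.0, 113.0]), (128, [579.0, 67.0, 113.0]), (134, [579.0, 66.0, 113.0]), (140, [579.0, 65.0, 113.0]), (146, [579.0, 64.0, 112.0]), (152, [579.0, 63.0, 113.0]), (158, [578.0, 62.0, 113.0])]
400 [(110, [603.0, 67.0, 113.0]), (116, [603.0, 66.0, 114.0]), (122, [603.0, 65.0, 112.0]), (128, [603.0, 64.0, 112.0]), (134, [603.0, 63.0, 112.0]), (140, [603.0, 62.0, 112.0]), (146, [603.0, 61.0, 112.0]), (152, [603.0, 60.0, 113.0]), (158, [603.0, 59.0, 112.0])]
480 [(110, [616.0, 65.0, 112.0]), (116, [615.0, 64.0, 114.0]), (122, [616.0, 63.0, 112.0]), (128, [616.0, 62.0, 112.0]), (134, [616.0, 61.0, 113.0]), (140, [616.0, 60.0, 112.0]), (146, [616.0, 59.0, 113.0]), (152, [616.0, 58.0, 113.0]), (158, [616.0, 57.0, 113.0])]
```

View pics/w3.png

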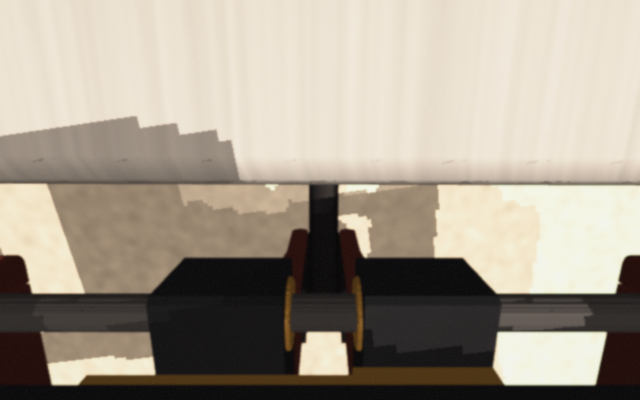

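The view shows only the lid edge (row 183) above the handle (322,190), so the lid hides the plate. I release, back off and look from further out.

Emit:
{"op": "play_rows", "data": {"increments": "0.5 0 0 0 0; 0.5 0 0 0 0; 0.5 0 0 0 0; 0.5 0 0 0 0; 0.5 -0.003 -0.02 0 0; 0.5 -0.002 -0.015 0.04 0; 0.5 -0.003 -0.02 0.04 0; 0.5 -0.003 -0.03 0.04 0; 0.5 0 -0.03 0.04 0; 0.5 0 -0.03 0 0; 0.5 0 0 0 0"}}

```text
t: 7.85
ee_pos: [572.2, -141.5, 170.2]
orientation: [2.374, 2.053, 0.002]
ft_force: [-0.0, 0.3, 0.2]
width: 43.7
```

```bash
python3 - <<'E'
from h import *
d=cap('wrist'); P=pts(d); cv2.imwrite('pics/w4.png',d['img'][:,:,::-1]); o=ctrl.get_obs(); print(o['ee_pos'],o['ft_force'])
E
```

```text
[ 571.34880524 -139.76864189  168.99536814] [-0.396648    0.13409193 -0.29709412]
```

View pics/w4.png

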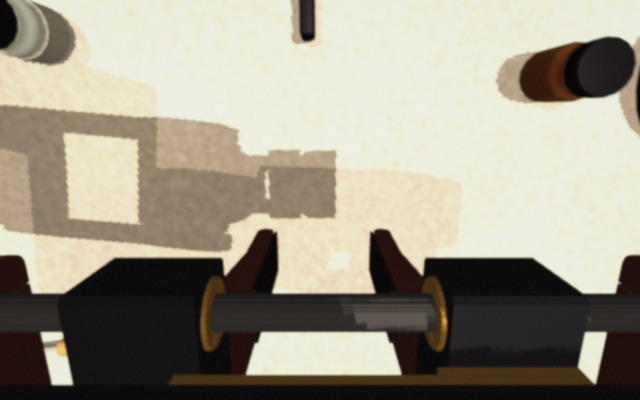

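The handle end shows at (306,35) and both jars stand untouched, but the plate is out of frame. I step closer.

Emit:
{"op": "play_rows", "data": {"increments": "0.5 0.005 0.035 0.03 0; 0.5 0.005 0.03 0.03 0; 0.5 0 0 0 0; 0.5 0 0 0 0"}}

```text
t: 8.3
ee_pos: [581.0, -72.2, 228.0]
orientation: [-2.37, -2.061, 0.001]
ft_force: [0.5, -0.3, -0.3]
width: 43.9
```

```bash
python3 - <<'E'
from h import *
d=cap('wrist'); P=pts(d); cv2.imwrite('pics/w5.png',d['img'][:,:,::-1]); o=ctrl.get_obs(); print(o['ee_pos'],o['ft_force'])
a=-8.05;c,s=np.cos(np.radians(a)),np.sin(np.radians(a)); C=np.array([621.3,183.7])
u=(P[...,0]-C[0])*c+(P[...,1]-C[1])*s; v=-(P[...,0]-C[0])*s+(P[...,1]-C[1])*c
for col in (200,270,350,420): print(col,[(r,u[r,col].round(0),v[r,col].round(0),P[r,col,2].round(0)) for r in range(0,100,5)])
E
```

```text
[580.42309235 -72.92878033 227.20286031] [ 0.05907193  0.03553343 -0.79831905]
200 [(0, np.float64(-90.0), np.float64(-118.0), np.float64(113.0)), (5, np.float64(-90.0), np.float64(-121.0), np.float64(113.0)), (10, np.float64(-90.0), np.float64(-124.0), np.float64(113.0)), (15, np.float64(-91.0), np.float64(-127.0), np.float64(112.0)), (20, np.float64(-92.0), np.float64(-130.0), np.float64(109.0)), (25, np.float64(-95.0), np.float64(-132.0), np.float64(101.0)), (30, np.float64(-102.0), np.float64(-131.0), np.float64(81.0)), (35, np.float64(-107.0), np.float64(-131.0), np.float64(64.0)), (40, np.float64(-116.0), np.float64(-131.0), np.float64(38.0)), (45, np.float64(-129.0), np.float64(-129.0), np.float64(-0.0)), (50, np.float64(-129.0), np.float64(-134.0), np.float64(1.0)), (55, np.float64(-129.0), np.float64(-138.0), np.float64(-0.0)), (60, np.float64(-129.0), np.float64(-143.0), np.float64(1.0)), (65, np.float64(-130.0), np.float64(-148.0), np.float64(1.0)), (70, np.float64(-130.0), np.float64(-153.0), np.float64(0.0)), (75, np.float64(-131.0), np.float64(-158.0), np.float64(-0.0))
[... 3297 characters left out ...]
132.0), np.float64(45.0)), (45, np.float64(89.0), np.float64(-132.0), np.float64(20.0)), (50, np.float64(94.0), np.float64(-134.0), np.float64(1.0)), (55, np.float64(95.0), np.float64(-138.0), np.float64(0.0)), (60, np.float64(95.0), np.float64(-143.0), np.float64(1.0)), (65, np.float64(96.0), np.float64(-148.0), np.float64(-0.0)), (70, np.float64(95.0), np.float64(-153.0), np.float64(2.0)), (75, np.float64(96.0), np.float64(-158.0), np.float64(2.0)), (80, np.float64(96.0), np.float64(-163.0), np.float64(0.0)), (85, np.float64(97.0), np.float64(-168.0), np.float64(0.0)), (90, np.float64(97.0), np.float64(-172.0), np.float64(-0.0)), (95, np.float64(97.0), np.float64(-178.0), np.float64(1.0))]
```

View pics/w5.png

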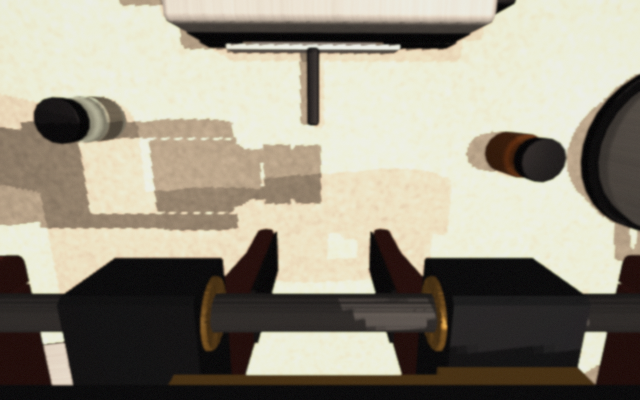

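The view shows the plate (228,46)–(400,47) flat against the grill side, with the handle straight out at (313,85). The depth agrees within about 1 mm and the push force rose to 25 N, so the tray is home. Now I move above the bar.

Emit:
{"op": "play_rows", "data": {"increments": "0.5 -0.018 0.040 0.005 0; 0.5 -0.018 0.040 0.005 0; 0.5 -0.018 0.040 0.005 0; 0.5 -0.018 0.040 0.005 0; 0.5 -0.018 0.040 0 0; 0.5 -0.018 0.040 0 0; 0.5 -0.020 0.039 0 0; 0.5 0 0 0 0; 0.5 0 0 0 0"}}

```text
t: 9.25
ee_pos: [452.3, 205.1, 247.2]
orientation: [-2.371, -2.06, 0.004]
ft_force: [0.4, -1.5, -0.4]
width: 44.1
```

```bash
python3 - <<'E'
from h import *
d=cap('wrist'); P=pts(d); cv2.imwrite('pics/w6.png',d['img'][:,:,::-1]); o=ctrl.get_obs(); M=R.from_rotvec(o['orientation']).as_matrix();print(o['ee_pos'],np.degrees(np.arctan2(M[1,1],M[0,1])))
k=(P[...,2]>70)&(P[...,2]<108)&(P[...,0]>400)&(P[...,0]<490)&(P[...,1]>100)&(P[...,1]<310)&(np.arange(400)[:,None]<225)
q=P[k]; I=d['img'][k].astype(int).sum(1); print(len(q)); q=q[I<230]; print(len(q),np.percentile(q,[1,50,99],axis=0).round(1).tolist())
a=-8.05;ex=np.array([np.cos(np.radians(a)),np.sin(np.radians(a))]);ey=np.array([-ex[1],ex[0]])
u=(q[:,:2]-[621.1,182.4])@ex; v=(q[:,:2]-[621.1,182.4])@ey
for lo in range(-60,90,20):
    m=np.abs(v-lo)<10; print(lo,m.sum(),np.percentile(u[m],[2,50,98]).round(1) if m.sum()>5 else None,np.percentile(q[m,2],[50,98]).round(1) if m.sum()>5 else None)
E
```

```text
[452.93487423 204.43179313 247.38875656] -8.13689513345962
3297
2397 [[443.2, 171.9, 95.0], [457.2, 229.7, 100.2], [470.9, 281.7, 102.7]]
-60 0 None None
-40 110 [-176.7 -168.9 -161.1] [100.2 102.5]
-20 389 [-176.6 -169.4 -161.2] [100.1 102.3]
0 418 [-177.5 -169.4 -161.4] [100.2 102.3]
20 411 [-176.4 -168.5 -161.5] [100.4 102.6]
40 426 [-176.3 -168.5 -160.8] [100.3 102.2]
60 471 [-176.2 -168.5 -160.9] [100.3 102.6]
80 172 [-176.1 -168.5 -161. ] [100.1 102.3]
```

View pics/w6.png

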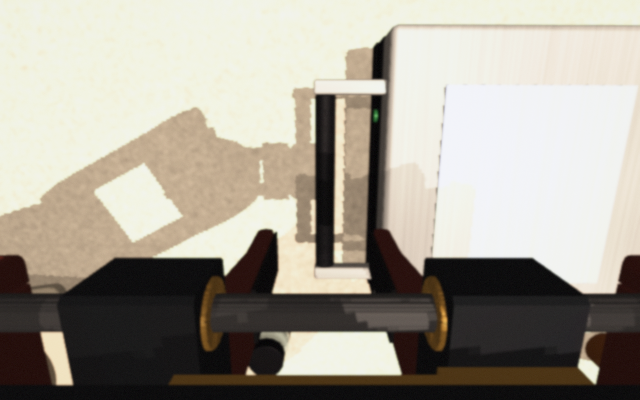

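```bash
python3 - <<'E'
from h import *
d=dict(np.load('wrist.npz')); a=-8.05;ex=np.array([np.cos(np.radians(a)),np.sin(np.radians(a))]);ey=np.array([-ex[1],ex[0]])
for p,z in [((325,87),97),((325,272),97),((380,180),80)]:
    w=ray(d,[p],z)[0]; print(w.round(1),(w[:2]-[621.1,182.4])@ex,(w[:2]-[621.1,182.4])@ey)
E
```

```text
[465.9 288.7  97. ] -168.53699758756824 83.53123523568284
[442.6 122.9  97. ] -168.4274872307176 -83.87162377491546
[505.4 200.2  80. ] -117.05973708190211 1.4258276727729464
```

Emit:
{"op": "play_rows", "data": {"increments": "0.5 0.001 0.002 -0.04 0; 0.5 0 0 -0.05 0; 0.5 0 0 -0.04 0; 0.5 0 0 -0.03 0; 0.5 0 0 -0.014 0; 0.5 0 0 0 0; 0 0 0 0 0; 0 0 0 0 0; 0 0 0 0 0; 0 0 0 0 0; 0 0 0 0 0; 0 0 0 0 0; 0 0 0 0 0"}}

```text
t: 10.6
ee_pos: [453.4, 207.4, 75.2]
orientation: [-2.373, -2.057, 0.001]
ft_force: [-3.9, 2.1, 3.5]
width: 17.2
```

```bash
python3 - <<'E'
from h import *
o=ctrl.get_obs(); print(o['t'],o['ee_pos'],o['ft_force'],o['width'])
ex=np.array([np.cos(np.radians(-8.1)),np.sin(np.radians(-8.1))])
f=lambda t:(120-290*np.cos(t)+22*np.sin(t),70+290*np.sin(t)+22*np.cos(t))
p=f(0)
for D in range(2,53,2):
    q=f(np.radians(D)); du,dz=q[0]-p[0],q[1]-p[1]; print(D,(ex*du).round(1),round(dz,1),end=' | '); p=q
q=f(np.radians(50));p=f(0);print('\ntotal',ex*(q[0]-p[0]),q[1]-p[1])
E
```

```text
10.6 [453.42386476 207.36558814  75.22183378] [-3.93019385  2.14978039  3.46940642] 17.21842545810256
2 [ 0.9 -0.1] 10.1 | 4 [ 1.3 -0.2] 10.1 | 6 [ 1.6 -0.2] 10.0 | 8 [ 2.  -0.3] 10.0 | 10 [ 2.3 -0.3] 9.9 | 12 [ 2.7 -0.4] 9.8 | 14 [ 3.  -0.4] 9.7 | 16 [ 3.3 -0.5] 9.6 | 18 [ 3.7 -0.5] 9.5 | 20 [ 4.  -0.6] 9.3 | 22 [ 4.3 -0.6] 9.2 | 24 [ 4.6 -0.7] 9.0 | 26 [ 4.9 -0.7] 8.8 | 28 [ 5.2 -0.7] 8.7 | 30 [ 5.5 -0.8] 8.5 | 32 [ 5.8 -0.8] 8.3 | 34 [ 6.1 -0.9] 8.1 | 36 [ 6.4 -0.9] 7.9 | 38 [ 6.6 -0.9] 7.6 | 40 [ 6.9 -1. ] 7.4 | 42 [ 7.1 -1. ] 7.1 | 44 [ 7.4 -1.1] 6.9 | 46 [ 7.6 -1.1] 6.6 | 48 [ 7.8 -1.1] 6.3 | 50 [ 8.1 -1.1] 6.1 | 52 [ 8.3 -1.2] 5.8 | 
total [119.24297467 -16.97078843] 214.29421591760746
```

Emit:
{"op": "play_rows", "data": {"increments": "0 0.0009 -0.0001 0.0101 0; 0 0.0013 -0.0002 0.0101 0; 0 0.0016 -0.0002 0.01 0; 0 0.002 -0.0003 0.01 0; 0 0.0023 -0.0003 0.0099 0; 0 0.0027 -0.0004 0.0098 0; 0 0.003 -0.0004 0.0097 0; 0 0 0 0 0; 0 0 0 0 0"}}

```text
t: 11.5
ee_pos: [467.4, 205.4, 145.2]
orientation: [-2.373, -2.057, 0.001]
ft_force: [-5.0, 3.0, -1.2]
width: 17.5
```

Emit:
{"op": "play_rows", "data": {"increments": "0 0.0033 -0.0005 0.0096 0; 0 0.0037 -0.0005 0.0095 0; 0 0.004 -0.0006 0.0093 0; 0 0.0043 -0.0006 0.0092 0; 0 0.0046 -0.0007 0.009 0; 0 0.0049 -0.0007 0.0088 0; 0 0.0052 -0.0007 0.0087 0; 0 0.0055 -0.0008 0.0085 0; 0 0.0058 -0.0008 0.0083 0; 0 0.0061 -0.0009 0.0081 0; 0 0.0064 -0.0009 0.0079 0; 0 0.0066 -0.0009 0.0076 0; 0 0.0069 -0.001 0.0074 0; 0 0.0071 -0.001 0.0071 0; 0 0.0074 -0.0011 0.0069 0; 0 0.0076 -0.0011 0.0066 0; 0 0.0078 -0.0011 0.0063 0; 0 0.0081 -0.0011 0.0061 0; 0 0 0 0 0; 0 0 0 0 0"}}

```text
t: 13.5
ee_pos: [573.9, 190.0, 290.4]
orientation: [2.374, 2.057, 0.001]
ft_force: [-6.4, 1.0, 6.1]
width: 17.6
```

```bash
python3 - <<'E'
from h import *
o=ctrl.get_obs(); print(o['t'],o['ee_pos'],o['ft_force'],o['width'])
ims=[]
a=-8.05;ex=np.array([np.cos(np.radians(a)),np.sin(np.radians(a))]);ey=np.array([-ex[1],ex[0]])
for n in ['scene','side']:
    d=cap(n); ims.append(d['img']); P=pts(d); u=(P[...,:2]-[621.1,182.4])@ex; v=(P[...,:2]-[621.1,182.4])@ey; z=P[...,2]
    k=(np.abs(v)<125)&(u>-100)&(u<110)&(z>120)&(z<300); k&=(np.abs(z-(120+(100-u)*1.1))<60)
    l=np.polyfit(u[k],z[k],1); r=z[k]-np.polyval(l,u[k]); kk=np.abs(r)<10; l=np.polyfit(u[k][kk],z[k][kk],1); print(n,k.sum(),kk.sum(),'lid slope',np.degrees(np.arctan(-l[0])))
g=o['ee_pos'][:2]-[621.1,182.4]; print('grip u',g@ex,'v',g@ey,'z',o['ee_pos'][2]+18.7)
cv2.imwrite('pics/fin.png',np.vstack([np.hstack(ims)])[:, :, ::-1][:,:,:].copy() if 0 else cv2.resize(np.hstack(ims),(800,250),interpolation=cv2.INTER_AREA)[:,:,::-1])
E
```

```text
13.5 [573.88369132 189.9692108  290.44059751] [-6.441102    0.96935714  6.06151264] 17.57370982144252
scene 9407 8881 lid slope 49.33976154884418
side 754 198 lid slope 45.66584369925692
grip u -47.8110217567201 v 0.8825850199005727 z 309.14059751146806
```

View pics/fin.png

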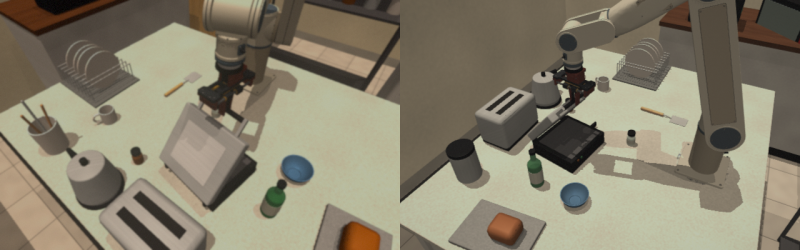

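The composite shows the lid held open by its bar in both views, with jars, mug, bowl, bottle and spatula standing as before. I check the angle with a plane fit.

```bash
python3 - <<'E'
from h import *
a=-8.05;ex=np.array([np.cos(np.radians(a)),np.sin(np.radians(a))]);ey=np.array([-ex[1],ex[0]])
d=dict(np.load('scene.npz')); P=pts(d); u=(P[...,:2]-[621.1,182.4])@ex; v=(P[...,:2]-[621.1,182.4])@ey; z=P[...,2]
k=(np.abs(v)<115)&(u>-100)&(u<110)&(z>110)&(z<300)&(np.abs(z-(120+(100-u)*1.1))<60); q=np.c_[u[k],v[k],z[k]]
for _ in range(4):
    c=q.mean(0); n=np.linalg.svd(q-c,full_matrices=False)[2][2]; n*=np.sign(n[2]); r=(q-c)@n; q=q[np.abs(r)<4]
print(len(q),n,'deg',np.degrees(np.arctan2(n[0],n[2])),'hinge to lid top mm',abs((np.array([120,0,70])-c)@n))
E
```

```text
7323 [ 7.60736151e-01 -1.32079308e-04  6.49061238e-01] deg 49.529138967853044 hinge to lid top mm 44.73618192410515
```

Emit:
{"op": "play_rows", "data": {"increments": "0 0 0 0 0; 0 0 0 0 0; 0 0 0 0 0; 0 0 0 0 0; 0 0 0 0 0"}}

```text
t: 14.1
ee_pos: [573.5, 190.0, 290.2]
orientation: [2.374, 2.058, 0.0]
ft_force: [-5.8, 0.0, 5.8]
width: 17.1
```

```bash
python3 -c "
from h import *
print(ctrl.close_job())"
```

```text
the job is handed in; nothing more can be done
None
```

I slid the drip tray fully home first, then lifted the lid by its bar to about 50°. I handed the job in at about 14 s with the gripper still holding the bar.

- **Tray:** the push force rose to about 25 N at the expected home position. A close wrist view then showed the plate flat against the grill's side, agreeing in depth to about 1 mm. I could not check it again after lifting the lid, because the grill hid it from both fixed cameras. The arm did not go near it again.
- **Lid:** a plane fit to the scene camera's depth gave 49.5°, and the grip position gave 50.4°. A rougher line fit to the scene depth gave 49.3°. The same fit on the side view gave 45.7°, but it used only 198 points, so I disregarded it. The pose and grip (17 mm on the 18 mm bar) stayed steady over the last half second, and the force on the wrist was about 8 N.
- **Other items:** the jars, mug, bowl, bottle and spatula look unmoved in the last pictures. I judged this by eye, without measuring them again.

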